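Seat the polishing pan on its pegs and slide it to the drive unit

TASK

The black pan hangs on the spindle of the blue carrier but is turned the wrong way, so it rides on top of the three pegs. With the carrier left at its loading station, turn the pan (its yellow tab is there to be pushed) until it drops over the pegs and press it down fully home, flat on the blue plate; then push the carrier along its rail, past the detent, all the way to the stop at the green drive unit, with the pan still seated. Leave the other things on the bench where they are.

Things in the scene. Friction and masses are not known exactly. Their poses are not given: they have to be found in the camera images.
- pan: round black dish, 184 mm across, rim 20 mm high, loose, 0.35 to 0.7 kg. Origin: centre of its flat underside. Its floor has three 11 mm holes at different distances from the centre, so it fits the pegs at one angle only: pan +y (where its tab is) along +y of seat, tab toward the drive unit. Starts turned away by 0.7 to 3.14 rad, either way, with its origin 12 mm above seat
- tab (a point): middle of the top face of the pan's upright yellow tab: 14 mm thick (pan x), from 88 to 124 mm from the pan's centre along pan +y, from 12 to 55 mm above the pan's underside; axes as the pan's
- hub (a point): middle of the top of the pan's closed grey hub, 38 mm across, 45 mm above the pan's underside; the place to press down
- seat (a point): centre of the top of the carrier's blue plate (184 mm across), 50 mm above the table; +y runs along the rail to the drive unit. Spindle 19.5 mm thick and 36 mm high, three 8 mm pegs 12 mm high. Pan origin above it: 12 mm on the pegs; 7.5 mm once the holes meet the pegs (it drops onto a stiff rubber collar); 0 when fully home, after a firm push of 5 to 10 N
- carrier (a joint): carrier along its rail, m: 0 at the loading station (start), 0.150 at the stop at the drive unit. A sprung roller beside the rail makes a detent at each station, about 10 N to push through
- lug (a point): centre of the rear face (it looks along -y of seat) of the carrier's red push lug and plate, 42 mm above the table, 110 mm behind seat; axes as seat. The face is 60 mm wide across the rail and goes from 24 to 60 mm above the table; push it toward +y of seat
- rail: fixed grey base plate of the rail, 200 x 520 mm, 12 mm thick. Origin on the table under the middle of the carrier's travel; +y runs toward the green drive unit, a fixed block 150 x 75 mm, 117 mm high, centred 262 mm along +y
- tub: closed clear tub with white lid, 76 mm across, 55 mm high, bystander; origin at its underside
- screwdriver: blue screwdriver lying on the bench, about 200 mm long, bystander
- bowl: white bowl, 100 mm across, 60 mm high, bystander; origin at its underside
- wrench: steel wrench lying on the bench, about 180 mm long, bystander

How it is judged:
On the way, in this order (a step that is already met when the one before it is completed fails the run):
1. the pan sits fully home on the pegs while the carrier is still at the loading station (z of pan in the frame of seat below 0.0025 m and horizontal distance between pan and seat below 0.004 m and angle between pan's own z axis and vertical below 0.04 rad and angle between the y axis of pan and the y axis of seat, either way round below 0.08 rad and value of joint carrier below 0.015 m), for 0.2 s.
2. the carrier is at the stop at the drive unit with the pan seated (z of pan in the frame of seat below 0.0025 m and horizontal distance between pan and seat below 0.004 m and angle between pan's own z axis and vertical below 0.04 rad and angle between the y axis of pan and the y axis of seat, either way round below 0.08 rad and value of joint carrier above 0.145 m), for 0.2 s.
At the end, for the whole second after the job is handed in: the pan rests fully home on the blue plate (underside within 2.5 mm of it, centred within 4 mm, level within 0.04 rad, turned within 0.08 rad of the pegs' angle) and the carrier stands at the drive unit's stop (past 0.145 m of 0.150), both at rest (all of step 2 and linear speed of pan below 0.02 m/s and velocity of joint carrier below 0.01 m/s); the robot touches nothing.
It fails at once if a bystander is moved by more than 30 mm (distance of any of tub, screwdriver, bowl, wrench from where it was at the start of the episode above 0.03 m).
It also fails if it takes over 67 s, if anything falls off the work surface, if the arm or the gripper's body presses on something with over 40 N, if the wrist force passes 120 N, or if a joint passes its speed limit or range.

ROBOT

A 6-joint arm with a two-finger parallel gripper is mounted at the origin on the work surface. World frame = base frame: x ahead of the robot, y to its left, z up, the work surface at z = 0. Lengths are in m, angles in rad, forces in N, time in s.
With the tool pointing down it reaches from about 0.4 to 0.825 m from the base axis. Payload 7 kg.
Tool frame: the origin (TCP) lies at the very end of the fingers, on their centre line; the grasp point (between the pads) lies 19 mm behind it; z points along the fingers, y is the line along which they close (so a half turn about z gives the same grasp; the last joint's range is limited). The gripper opens to 88 mm and grips with 3 to 60 N. Pads are 19 mm wide; open, the fingers measure 130 mm over their backs; the gripper's body (78 mm by 193 mm) begins 47 mm behind the grasp point.
Start: joints at [1.616, 0.359, 0.012, 0, -1.224, -0.288], TCP at [0.162, 0.655, 0.227] pointing down, gripper open.
Joint ranges: [-3.07, 3.07], [-1.43, 2.12], [-1.02, 1.25], [-3.03, 1.67], [-3.05, -0], [-3.03, 3.03]. Speed limits (rad/s): [2.39, 2.39, 3.01, 3.14, 3.14, 3.14].

INTERFACE

Orientations are given as [roll, pitch, yaw] about the fixed x, y, z axes, in that order (R = Rz(yaw) Ry(pitch) Rx(roll)).
In Python, from plant import bot gives the robot as it stands.
- The arm moves only by the tool arm_command, never from a script. Its argument "commands" is a list of rows, each an object with "offset": the shift along the world's x, y, z in cm, a list of three; "delta_rot": the turn, a rotation vector about the world's x, y, z in rad, a list of three; "claw": the finger opening in cm, from 0 to 8.76. A call has 1 to 12 rows; each row shifts and turns the commanded pose from where the row before left it; what a row does not reach is not made up. A row lasts 1/8 s, in which the tool goes at most 62.5 mm and 10.7 degrees, less where a joint would pass 70% of its speed; a pose out of reach is approached as far as the arm can. A call is refused whole if a number of a shift passes 6.25 or a number of a turn 0.188, either way. A call with a gripper value outside its range is refused whole. The fingers move at their own pace and stop on an object; the grip force is fixed at half the most. Time passes only in rows, so rows that do not move let the fingers close. It gives the time, the measured TCP pose, the force, the opening and the grip force at its end, in the units of the state.
- bot.get_obs(): the state, without advancing time (a new reading comes with each control period).
- bot.grab_frame(name): name is "side" or "top"; returns the picture (400x640x3 uint8, red, green, blue); there is no depth.
- bot.camera_model(name): a dict with "intrinsics" (3x3 intrinsics, pixels), "k1" (the pictures are not rectified: a ray, as slopes to the right and down, at radius r is drawn at 1 + k1 r^2 times it, then the intrinsics apply), "position" and "orientation" of the camera in the world. Camera axes: x right, y up, looking along -z (the intrinsics and any distortion apply to the point x, -y, -z); pixel columns grow to the right and rows downward; lengths in m; the calibration is good to about 2 mm. A picture is of the moment at which its call begins. camera_model takes no time and is no camera call.
- bot.job_done(): hands the job in; it is judged then, once.
The state is a dict: "time_s": time; "joint_positions": joint angles; "dq": joint speeds; "effort": joint torques, N m; "ee_pos": TCP position; "tcp_rot": TCP orientation; "ft_force": force on the tool from outside, world axes, zero at the start; "torque": the same for the moment, N m; "opening": finger opening in m; "finger_force": force on a finger pad.
Only numpy, scipy, OpenCV 4.12 (cv2) and the standard library are available. Lean on these libraries where they do the work, as an engineer would, in place of code of your own. Each camera call takes 0.05 s, during which the arm holds its last target. There are 200 camera calls.

## Working session

There is one attempt and no reset: what is moved stays moved. The work goes in short steps, Python scripts to look and compute and a tool call to move; the robot and the scene stay as the last step left them, time stands still between calls to the robot, and variables do not carry over. Pictures are saved under pics/ and viewed, at most 10 in all, crops included, and the job is handed in when it is done.

Besides the shell and the picture viewer there is one more tool, called after "Call:" as name([rows], argument=value, ...), one row to a line, values as JSON. arm_command: Moves the arm, as the interface text tells. Its arguments: {"type":"object","properties":{"commands":{"type":"array"}},"required":["commands"]}

```bash
mkdir -p pics
python3 - <<'E'
from plant import bot
import cv2
for n in ("top","side"):
    f=bot.grab_frame(n); cv2.imwrite(f"pics/{n}0.png",f[:,:,::-1]); print(n,bot.camera_model(n))
print(bot.get_obs())
E
```

```text
top {'intrinsics': array([[385.58349411,   0.        , 322.63443169],
       [  0.        , 385.58349411, 200.27526826],
       [  0.        ,   0.        ,   1.        ]]), 'k1': -0.03944294849137064, 'position': array([0.36322923, 0.00734371, 1.24657544]), 'orientation': array([ 0.08545879, -0.021498  , -1.5482613 ])}
side {'intrinsics': array([[424.90202613,   0.        , 326.35593128],
       [  0.        , 424.90202613, 200.08038822],
       [  0.        ,   0.        ,   1.        ]]), 'k1': 0.019852901745365536, 'position': array([ 0.45387362, -0.92045044,  0.9036717 ]), 'orientation': array([ 0.84326418, -0.02116395,  0.01843335])}
{'time_s': 0.1, 'joint_positions': array([ 1.61606459e+00,  3.59309473e-01,  1.11694958e-02, -2.74952762e-04,
       -1.22408340e+00, -2.88113308e-01]), 'dq': array([-0.00065065, -0.00167363,  0.00175844,  0.00265619, -0.00045057,
       -0.00133134]), 'effort': array([-2.02723684e-03, -5.84166169e+01,  2.93750900e+01,  7.01558590e+00,
        1.01272931e-02, -4.95669417e-05]), 'ee_pos': array([0.16223769, 0.65478248, 0.22573444]), 'tcp_rot': array([ 3.14015097e+00, -1.57686596e-04, -2.42938547e-01]), 'ft_force': array([ 0.6358413 , -0.7252439 , -0.84487851]), 'torque': array([ 0.00999069, -0.01125211, -0.02276874]), 'finger_force': 0.0, 'opening': 0.08760236555186038}
```

View pics/top0.png

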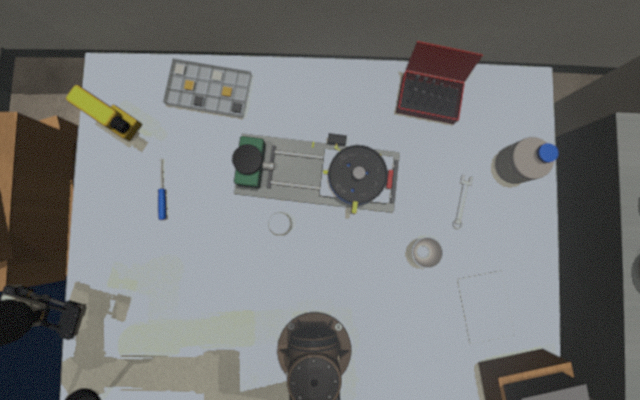

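View pics/side0.png

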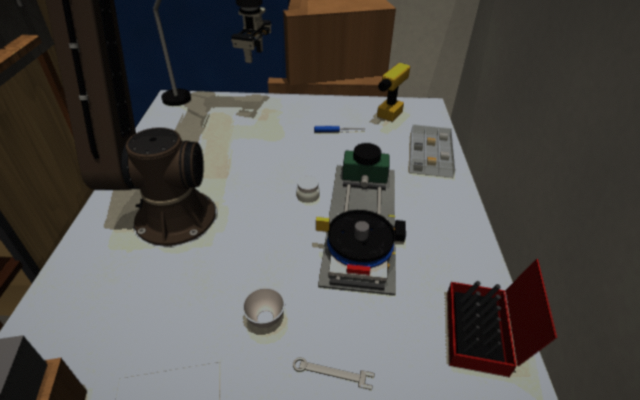

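The top view shows the pan at about (358,173), its tab at (355,208), the lug at (390,179), the drive at (250,163), the tub at (280,223) and the bowl at (425,252). Next I'll zoom in and measure.

```bash
cat > h.py <<'E'
from plant import bot
import numpy as np, cv2
from scipy.spatial.transform import Rotation as Rn
def cam(n):
    m=bot.camera_model(n); R=Rn.from_euler('xyz',m['orientation']).as_matrix()@np.diag([1,-1,-1])
    return m['intrinsics'],np.array([m['k1'],0,0,0,0.]),R,np.array(m['position'])
def p2w(n,uv,z):
    K,d,R,p=cam(n); x=cv2.undistortPoints(np.array(uv,float).reshape(-1,1,2),K,d).reshape(-1,2)
    r=np.c_[x,np.ones(len(x))]@R.T; return p+r*((np.asarray(z)-p[2])/r[:,2])[:,None]
def w2p(n,P):
    K,d,R,p=cam(n); c=(np.atleast_2d(P)-p)@R
    return cv2.projectPoints(c,np.zeros(3),np.zeros(3),K,d)[0].reshape(-1,2)
E
python3 - <<'E'
from h import *
f=cv2.imread('pics/top0.png'); cv2.imwrite('pics/c0.png',cv2.resize(f[120:225,225:410],None,fx=4.3,fy=4.3,interpolation=cv2.INTER_CUBIC))
hsv=cv2.cvtColor(f,cv2.COLOR_BGR2HSV)
def blob(lo,hi,box):
    m=cv2.inRange(hsv,lo,hi); k=np.zeros_like(m); x0,y0,x1,y1=box;k[y0:y1,x0:x1]=m[y0:y1,x0:x1]
    n,l,s,c=cv2.connectedComponentsWithStats(k); i=1+s[1:,4].argmax(); return c[i],s[i]
for nm,lo,hi,box,z in [('yel',(20,90,80),(35,255,255),(300,190,400,225),.117),('red',(0,100,60),(10,255,255),(370,150,410,210),.06),('green',(40,50,20),(90,255,255),(220,120,280,200),.117),('pan',(0,0,0),(180,255,60),(325,142,400,215),.082)]:
    c,s=blob(lo,hi,box); print(nm,c,s,p2w('top',[c],z))
print(p2w('top',[[280,223],[425,252],[462,222],[467,180],[162,190]],[.055,.06,0,0,0]))
E
```

```text
yel [354.09090909 206.36363636] [352 201   6  12  55] [[ 0.44482034 -0.1077301   0.117     ]]
red [389.61842105 178.76315789] [387 170   6  18  76] [[ 0.53789555 -0.22333388  0.06      ]]
green [247.32278481 178.52531646] [235 170  26  17 316] [[0.51945817 0.20866564 0.117     ]]
pan [378.55555556 156.33333333] [376 153   7   8   9] [[ 0.60337029 -0.18437857  0.082     ]]
[[ 0.39241903  0.11381018  0.055     ]
 [ 0.31316537 -0.3349893   0.06      ]
 [ 0.41039979 -0.47473147  0.        ]
 [ 0.54951617 -0.4927728   0.        ]
 [ 0.49137933  0.5051595   0.        ]]
```

View pics/c0.png

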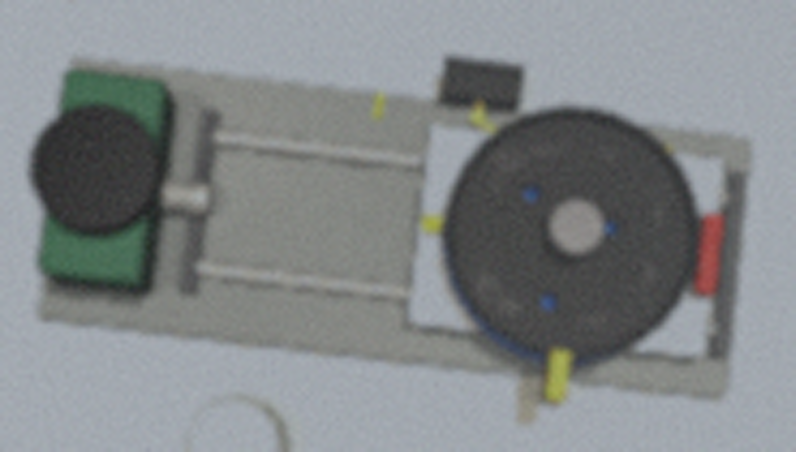

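Run:
```python
from h import *
q=lambda L:np.array(L)/4.3+[225,120]-.4
r=p2w('top',q([[70,58],[750,140],[725,397],[40,318]]),.012); print(r,r.mean(0))
y=(r[0]+r[3]-r[1]-r[2])/2; print('len',np.linalg.norm(y),'yaw of rail y rel world y',np.arctan2(-y[0],y[1]))
u=y/np.linalg.norm(y); print('seat0',r.mean(0)-u*.075)
h=p2w('top',q([[577,227]]),.107)[0]; print('hub',h)
c=p2w('top',q([[573,228]]),.078)[0];
t=p2w('top',q([[559,376],[561,352],[553,401]]),.117);print('tab',t)
l=p2w('top',q([[717,256]]),.06);print('lug',l)
d=t[0]-h; print(np.linalg.norm(d[:2]),'pan yaw',np.arctan2(-d[0],d[1]))
```

```text
[[ 0.68271971  0.25446204  0.012     ]
 [ 0.63357421 -0.26303903  0.012     ]
 [ 0.43745528 -0.24509893  0.012     ]
 [ 0.4842939   0.26848283  0.012     ]] [0.55951077 0.00370173 0.012     ]
len 0.5177704015603364 yaw of rail y rel world y -0.09282309469941685
seat0 [ 0.55255904 -0.0709754   0.012     ]
hub [ 0.54779099 -0.12126749  0.107     ]
tab [[ 0.44285607 -0.10926284  0.117     ]
 [ 0.45936777 -0.11038074  0.117     ]
 [ 0.42563709 -0.1054204   0.117     ]]
lug [[ 0.53686827 -0.22875977  0.06      ]]
0.10561936628514589 pan yaw 1.456890647196397
```

Call:
arm_command([
  {"offset":[3,-3.8,0],"delta_rot":[0,0,0.065],"claw":2.6},
  {"offset":[3,-3.8,0],"delta_rot":[0,0,0.065],"claw":2.6},
  {"offset":[3,-3.8,0],"delta_rot":[0,0,0],"claw":2.6},
  {"offset":[3,-3.8,0],"delta_rot":[0,0,0],"claw":2.6},
  {"offset":[3,-3.8,0],"delta_rot":[0,0,0],"claw":2.6},
  {"offset":[3,-3.8,0],"delta_rot":[0,0,0],"claw":2.6},
  {"offset":[3,-3.8,0],"delta_rot":[0,0,0],"claw":2.6},
  {"offset":[3,-3.8,0],"delta_rot":[0,0,0],"claw":2.6},
])

```text
time_s: 1.1
ee_pos: [0.4029, 0.3497, 0.2264]
tcp_rot: [3.141, 0.0, -0.113]
ft_force: [-0.1, 1.3, 0.5]
opening: 0.0261
finger_force: 0.0
```

Call:
arm_command([
  {"offset":[0.3,-4.6,0],"delta_rot":[0,0,0],"claw":2.6},
  {"offset":[0.3,-4.6,0],"delta_rot":[0,0,0],"claw":2.6},
  {"offset":[0.3,-4.6,0],"delta_rot":[0,0,0],"claw":2.6},
  {"offset":[0.3,-4.6,0],"delta_rot":[0,0,0],"claw":2.6},
  {"offset":[0.3,-4.6,0],"delta_rot":[0,0,0],"claw":2.6},
  {"offset":[0.3,-4.6,0],"delta_rot":[0,0,0],"claw":2.6},
  {"offset":[0.3,-4.6,0],"delta_rot":[0,0,0],"claw":2.6},
  {"offset":[0.3,-4.6,-1],"delta_rot":[0,0,0],"claw":2.6},
  {"offset":[0.3,-4.6,-3],"delta_rot":[0,0,0],"claw":2.6},
  {"offset":[0,0,-3],"delta_rot":[0,0,0],"claw":2.6},
  {"offset":[0,0,0],"delta_rot":[0,0,0],"claw":2.6},
])

```text
time_s: 2.48
ee_pos: [0.4275, -0.0638, 0.1548]
tcp_rot: [3.14, 0.005, -0.115]
ft_force: [0.5, 0.4, -0.2]
opening: 0.0262
finger_force: 0.0
```

Call:
arm_command([
  {"offset":[0.9,-4.5,0],"delta_rot":[0,0,0],"claw":2.6},
  {"offset":[0,0,-2.5],"delta_rot":[0,0,0],"claw":2.6},
  {"offset":[0,0,0],"delta_rot":[0,0,0],"claw":2.6},
])

```text
time_s: 2.85
ee_pos: [0.4377, -0.1077, 0.1314]
tcp_rot: [3.141, 0.002, -0.113]
ft_force: [-0.7, 0.7, 0.3]
opening: 0.0261
finger_force: 0.0
```

Run:
```python
from h import *
f=bot.grab_frame('side')[:,:,::-1]; cv2.imwrite('pics/c1.png',cv2.resize(f[170:300,260:420],None,fx=4.5,fy=4.5,interpolation=cv2.INTER_CUBIC))
print(bot.get_obs()['ee_pos'],w2p('side',[bot.get_obs()['ee_pos'],[.443,-.109,.117],[.548,-.121,.107]]))
```

```text
[ 0.43844751 -0.10749636  0.1323148 ] [[319.99698687 213.43072224]
 [321.62803676 218.05102543]
 [361.03855888 225.02530319]]
```

View pics/c1.png

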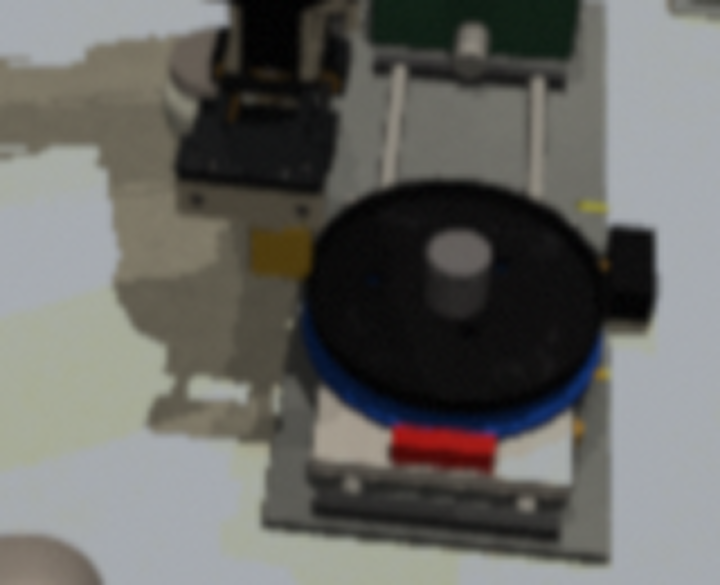

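The tab shows at crop (280,250), directly under the gripper, and the body hides the fingers. The projected TCP matches, so I'll descend around the tab.

Call:
arm_command([
  {"offset":[0,0,-2],"delta_rot":[0,0,0],"claw":2.6},
  {"offset":[0,0,-2],"delta_rot":[0,0,0],"claw":2.6},
  {"offset":[0,0,0],"delta_rot":[0,0,0],"claw":2.6},
])

```text
time_s: 3.28
ee_pos: [0.4382, -0.1072, 0.092]
tcp_rot: [3.141, 0.001, -0.111]
ft_force: [-0.2, -0.6, 0.5]
opening: 0.0264
finger_force: 0.0
```

Run:
```python
import numpy as np
c=np.array([.548,-.1213]);r=.112
p=np.array([.4377,-.1077]); a=np.arctan2(*(p-c)[::-1])
print(a)
for i in range(13):
    b=a-.125*(i+1); q=c+r*np.array([np.cos(b),np.sin(b)]); print(i,round(b,3),np.round((q-p)*100,2),q.round(4)); p=q
```

```text
3.0189117646219215
0 2.894 [0.17 1.39] [ 0.4394 -0.0938]
1 2.769 [0.43 1.33] [ 0.4437 -0.0805]
2 2.644 [0.59 1.27] [ 0.4496 -0.0678]
3 2.519 [0.74 1.19] [ 0.457 -0.056]
4 2.394 [0.89 1.08] [ 0.4659 -0.0451]
5 2.269 [1.01 0.96] [ 0.476  -0.0355]
6 2.144 [1.13 0.83] [ 0.4873 -0.0272]
7 2.019 [1.22 0.68] [ 0.4995 -0.0204]
8 1.894 [1.3  0.53] [ 0.5124 -0.0151]
9 1.769 [1.35 0.36] [ 0.526  -0.0115]
10 1.644 [1.39 0.19] [ 0.5398 -0.0096]
11 1.519 [1.4  0.01] [ 0.5538 -0.0095]
12 1.394 [ 1.39 -0.16] [ 0.5677 -0.011 ]
```

Call:
arm_command([
  {"offset":[0.12,1.35,0],"delta_rot":[0,0,-0.125],"claw":2.6},
  {"offset":[0.43,1.33,0],"delta_rot":[0,0,-0.125],"claw":2.6},
  {"offset":[0.59,1.27,0],"delta_rot":[0,0,-0.125],"claw":2.6},
  {"offset":[0.74,1.19,0],"delta_rot":[0,0,-0.125],"claw":2.6},
  {"offset":[0.89,1.08,0],"delta_rot":[0,0,-0.125],"claw":2.6},
  {"offset":[1.01,0.96,0],"delta_rot":[0,0,-0.125],"claw":2.6},
  {"offset":[1.13,0.83,0],"delta_rot":[0,0,-0.125],"claw":2.6},
  {"offset":[1.22,0.68,0],"delta_rot":[0,0,-0.125],"claw":2.6},
  {"offset":[1.3,0.53,0],"delta_rot":[0,0,-0.125],"claw":2.6},
  {"offset":[0,0,0],"delta_rot":[0,0,0],"claw":2.6},
])

```text
time_s: 4.53
ee_pos: [0.5141, -0.0147, 0.0931]
tcp_rot: [-3.139, -0.0, -1.236]
ft_force: [0.3, 0.3, 0.2]
opening: 0.0258
finger_force: 0.0
```

Run:
```python
from h import *
f=bot.grab_frame('side')[:,:,::-1]; cv2.imwrite('pics/c2.png',cv2.resize(f[130:300,260:420],None,fx=3.5,fy=3.5,interpolation=cv2.INTER_CUBIC))
```

```text
(no output)
```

View pics/c2.png

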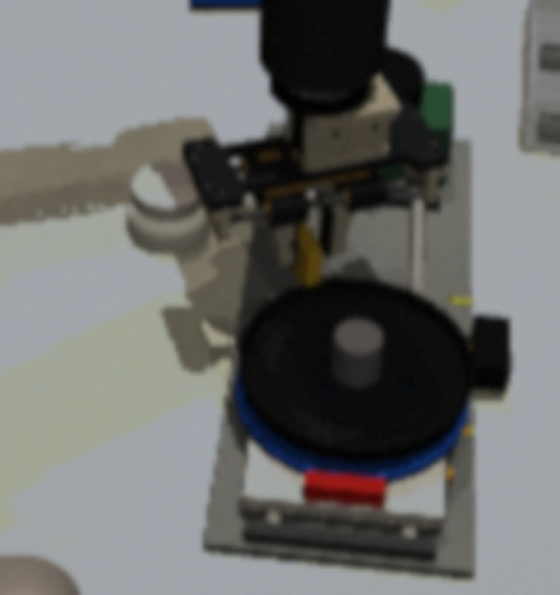

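The tab is at crop (310,255), between the fingers, and it is turning with them. I'll continue more slowly.

Call:
arm_command([
  {"offset":[0.64,0.18,0],"delta_rot":[0,0,-0.06],"claw":2.6},
  {"offset":[0.65,0.15,0],"delta_rot":[0,0,-0.06],"claw":2.6},
  {"offset":[0.66,0.11,0],"delta_rot":[0,0,-0.06],"claw":2.6},
  {"offset":[0.67,0.07,0],"delta_rot":[0,0,-0.06],"claw":2.6},
  {"offset":[0.67,0.03,0],"delta_rot":[0,0,-0.06],"claw":2.6},
  {"offset":[0,0,0],"delta_rot":[0,0,0],"claw":2.6},
])

```text
time_s: 5.32
ee_pos: [0.5455, -0.0102, 0.0922]
tcp_rot: [-3.141, 0.0, -1.535]
ft_force: [0.2, 0.1, -0.9]
opening: 0.0261
finger_force: 0.0
```

Call:
arm_command([
  {"offset":[0.22,0.0,0],"delta_rot":[0,0,-0.02],"claw":2.6},
  {"offset":[0.22,0.0,0],"delta_rot":[0,0,-0.02],"claw":2.6},
  {"offset":[0.22,0.0,0],"delta_rot":[0,0,-0.02],"claw":2.6},
  {"offset":[0,0,0],"delta_rot":[0,0,0],"claw":2.6},
])

```text
time_s: 5.82
ee_pos: [0.5523, -0.0102, 0.0915]
tcp_rot: [-3.142, -0.0, -1.598]
ft_force: [0.5, -0.1, -0.0]
opening: 0.0262
finger_force: 0.0
```

Call:
arm_command([
  {"offset":[0.22,0.0,0],"delta_rot":[0,0,-0.02],"claw":2.6},
  {"offset":[0.22,0.0,0],"delta_rot":[0,0,-0.02],"claw":2.6},
  {"offset":[0,0,0],"delta_rot":[0,0,0],"claw":2.6},
])

```text
time_s: 6.2
ee_pos: [0.5567, -0.0102, 0.0915]
tcp_rot: [-3.141, -0.0, -1.638]
ft_force: [-0.3, 0.0, -0.5]
opening: 0.0261
finger_force: 0.0
```

Call:
arm_command([
  {"offset":[0.15,0.0,0],"delta_rot":[0,0,-0.014],"claw":2.6},
  {"offset":[0.15,0.0,0],"delta_rot":[0,0,-0.014],"claw":2.6},
  {"offset":[0,0,0],"delta_rot":[0,0,0],"claw":2.6},
])

```text
time_s: 6.58
ee_pos: [0.5597, -0.0102, 0.0916]
tcp_rot: [-3.141, 0.0, -1.666]
ft_force: [0.2, 0.3, -0.5]
opening: 0.0258
finger_force: 0.0
```

Call:
arm_command([
  {"offset":[0.15,0.0,0],"delta_rot":[0,0,-0.014],"claw":2.6},
  {"offset":[0.15,0.0,0],"delta_rot":[0,0,-0.014],"claw":2.6},
  {"offset":[0,0,0],"delta_rot":[0,0,0],"claw":2.6},
])

```text
time_s: 6.95
ee_pos: [0.5626, -0.0102, 0.0916]
tcp_rot: [-3.142, 0.0, -1.694]
ft_force: [-0.3, 0.2, 0.6]
opening: 0.0261
finger_force: 0.0
```

Call:
arm_command([
  {"offset":[0.1,0.0,0],"delta_rot":[0,0,-0.01],"claw":2.6},
  {"offset":[0.0,0.0,0],"delta_rot":[0,0,0],"claw":2.6},
])

```text
time_s: 7.2
ee_pos: [0.5635, -0.0102, 0.0916]
tcp_rot: [3.142, -0.0, -1.704]
ft_force: [-0.4, 0.8, 0.5]
opening: 0.0257
finger_force: 0.0
```

Call:
arm_command([
  {"offset":[0.12,0.0,0],"delta_rot":[0,0,-0.01],"claw":2.6},
  {"offset":[0.0,0.0,0],"delta_rot":[0,0,0],"claw":2.6},
])

```text
time_s: 7.45
ee_pos: [0.5648, -0.0102, 0.0916]
tcp_rot: [-3.142, 0.0, -1.714]
ft_force: [0.0, -0.1, 0.3]
opening: 0.0262
finger_force: 0.0
```

Call:
arm_command([
  {"offset":[0.12,0.0,0],"delta_rot":[0,0,-0.01],"claw":2.6},
  {"offset":[0.0,0.0,0],"delta_rot":[0,0,0],"claw":2.6},
])

```text
time_s: 7.7
ee_pos: [0.566, -0.0102, 0.0916]
tcp_rot: [-3.142, 0.0, -1.724]
ft_force: [0.2, 1.1, -1.0]
opening: 0.0258
finger_force: 0.0
```

Call:
arm_command([
  {"offset":[0.12,0.0,0],"delta_rot":[0,0,-0.01],"claw":2.6},
  {"offset":[0.0,0.0,0],"delta_rot":[0,0,0],"claw":2.6},
])

```text
time_s: 7.95
ee_pos: [0.5672, -0.0102, 0.0915]
tcp_rot: [3.142, -0.0, -1.734]
ft_force: [1.2, -0.1, -0.6]
opening: 0.0259
finger_force: 0.0
```

```bash
cat >> h.py <<'E'
def hubshift(save=None):
    g=bot.grab_frame('side')[:,:,::-1].copy(); f=cv2.imread('pics/side0.png')
    if save: cv2.imwrite(save,cv2.resize(g[150:300,260:420],None,fx=4,fy=4,interpolation=cv2.INTER_CUBIC))
    gr=lambda a:cv2.cvtColor(a,cv2.COLOR_BGR2GRAY).astype(np.float32)
    up=lambda a:cv2.resize(a,None,fx=10,fy=10,interpolation=cv2.INTER_CUBIC)
    F,G=gr(f),gr(g); t=up(F[216:242,350:374]); r=cv2.matchTemplate(up(G[210:248,344:380]),t,cv2.TM_CCOEFF_NORMED)
    _,s,_,l=cv2.minMaxLoc(r); rim=None
    return s,l[0]/10-6,l[1]/10-6
E
python3 - <<'E'
from h import *
print(hubshift('pics/c3.png'),w2p('side',[[.548,-.121,.107],[.548,-.121,.1025],[.548,-.121,.095]]))
E
```

```text
(0.9772593379020691, -0.2999999999999998, 1.2999999999999998) [[361.03855888 225.02530319]
 [360.91109529 226.22320439]
 [360.70017037 228.20571996]]
```

View pics/c3.png

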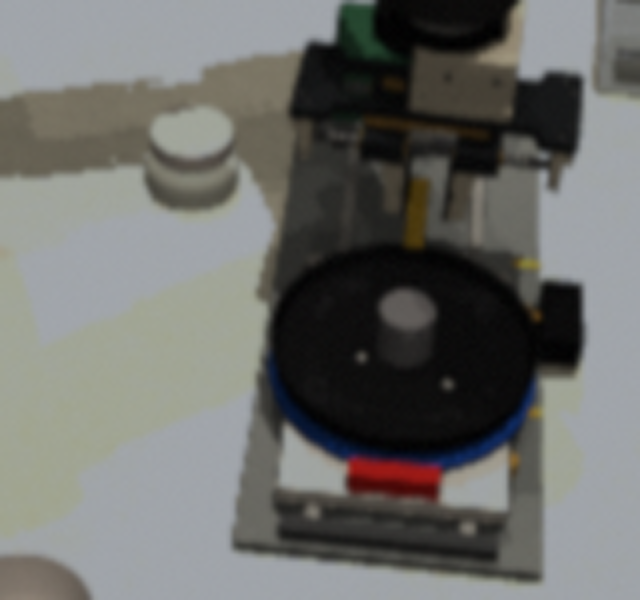

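The hub has dropped 1.3 px, which matches 4.5 mm, and the pegs show in the holes at (362,357) and (448,384). The pan is on the collar. Next I'll lift, close the fingers, go over the hub and press.

Call:
arm_command([
  {"offset":[-0.4,0,0],"delta_rot":[0,0,0],"claw":2.6},
  {"offset":[0,0,3],"delta_rot":[0,0,0],"claw":2.6},
  {"offset":[0,0,2.5],"delta_rot":[0,0,0.03],"claw":2.6},
  {"offset":[0,0,0],"delta_rot":[0,0,0.03],"claw":2.6},
  {"offset":[-0.5,-3.7,0],"delta_rot":[0,0,0],"claw":0},
  {"offset":[-0.5,-3.7,0],"delta_rot":[0,0,0],"claw":0},
  {"offset":[-0.5,-3.7,0],"delta_rot":[0,0,0],"claw":0},
  {"offset":[0,0,0],"delta_rot":[0,0,0],"claw":0},
  {"offset":[0,0,-2],"delta_rot":[0,0,0],"claw":0},
  {"offset":[0,0,-1.5],"delta_rot":[0,0,0],"claw":0},
  {"offset":[0,0,0],"delta_rot":[0,0,0],"claw":0},
])

```text
time_s: 9.38
ee_pos: [0.547, -0.1208, 0.11]
tcp_rot: [3.138, -0.0, -1.673]
ft_force: [-1.2, -0.6, 0.9]
opening: 0.0001
finger_force: 0.0
```

Call:
arm_command([
  {"offset":[0,0,-0.4],"delta_rot":[0,0,0],"claw":0},
  {"offset":[0,0,-0.4],"delta_rot":[0,0,0],"claw":0},
  {"offset":[0,0,-0.2],"delta_rot":[0,0,0],"claw":0},
  {"offset":[0,0,0],"delta_rot":[0,0,0],"claw":0},
])

```text
time_s: 9.88
ee_pos: [0.5485, -0.1212, 0.1022]
tcp_rot: [-3.141, 0.0, -1.674]
ft_force: [-1.0, 0.4, 3.2]
opening: 0.0007
finger_force: 2.0
```

Call:
arm_command([
  {"offset":[0,0,-0.2],"delta_rot":[0,0,0],"claw":0},
  {"offset":[0,0,-0.2],"delta_rot":[0,0,0],"claw":0},
  {"offset":[0,0,0],"delta_rot":[0,0,0],"claw":0},
])

```text
time_s: 10.25
ee_pos: [0.5486, -0.1212, 0.0984]
tcp_rot: [-3.14, 0.0, -1.673]
ft_force: [-1.6, 1.0, 7.0]
opening: 0.0006
finger_force: 3.2
```

Call:
arm_command([
  {"offset":[0,0,-0.2],"delta_rot":[0,0,0],"claw":0},
  {"offset":[0,0,-0.2],"delta_rot":[0,0,0],"claw":0},
  {"offset":[0,0,0],"delta_rot":[0,0,0],"claw":0},
])

```text
time_s: 10.62
ee_pos: [0.5485, -0.1212, 0.0954]
tcp_rot: [-3.14, -0.0, -1.673]
ft_force: [-4.8, 3.5, 14.7]
opening: 0.0002
finger_force: 7.4
```

Call:
arm_command([
  {"offset":[0,0,-0.1],"delta_rot":[0,0,0],"claw":0},
  {"offset":[0,0,0],"delta_rot":[0,0,0],"claw":0},
])

```text
time_s: 10.88
ee_pos: [0.5486, -0.1212, 0.0953]
tcp_rot: [-3.14, -0.0, -1.673]
ft_force: [-8.5, 3.1, 23.1]
opening: 0.0005
finger_force: 11.5
```

It bottomed out at z = 0.0953 under 23 N. I'll hold briefly, lift and check that it stays down.

Call:
arm_command([
  {"offset":[0,0,-0.05],"delta_rot":[0,0,0],"claw":0},
  {"offset":[0,0,0],"delta_rot":[0,0,0],"claw":0},
  {"offset":[0,0,0],"delta_rot":[0,0,0],"claw":0},
  {"offset":[0,0,1.5],"delta_rot":[0,0,0],"claw":0},
  {"offset":[0,0,3],"delta_rot":[0,0,0],"claw":0},
  {"offset":[-0.4,-4.5,0],"delta_rot":[0,0,0],"claw":0},
  {"offset":[-0.4,-4.5,0],"delta_rot":[0,0,0],"claw":0},
  {"offset":[-0.5,-5,0],"delta_rot":[0,0,0],"claw":0},
  {"offset":[0,0,0],"delta_rot":[0,0,0],"claw":0},
])

```text
time_s: 12.0
ee_pos: [0.5344, -0.2641, 0.1369]
tcp_rot: [3.141, -0.0, -1.678]
ft_force: [-0.2, 0.1, -0.5]
opening: 0.0003
finger_force: 0.0
```

Run:
```python
from h import *
print(hubshift('pics/c4.png'))
f=bot.grab_frame('top')[:,:,::-1]; cv2.imwrite('pics/t4.png',cv2.resize(f[120:225,225:410],None,fx=4.3,fy=4.3,interpolation=cv2.INTER_CUBIC))
```

```text
(0.5375195145606995, -0.5, -1.2999999999999998)
```

View pics/c4.png

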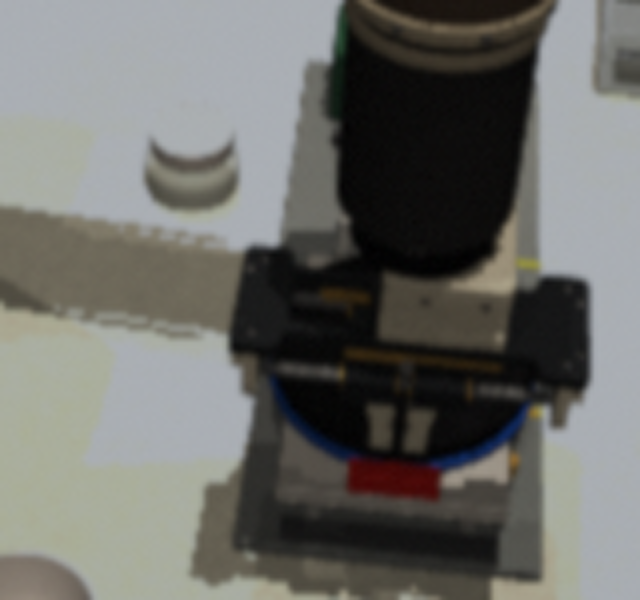

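The gripper hides the hub, so I'll step aside and check.

Call:
arm_command([
  {"offset":[-4.5,-2,0],"delta_rot":[0,0,0],"claw":0},
  {"offset":[-4.5,0,0],"delta_rot":[0,0,0],"claw":0},
  {"offset":[-4,0,0],"delta_rot":[0,0,0],"claw":0},
  {"offset":[0,0,0],"delta_rot":[0,0,0],"claw":0},
])

```text
time_s: 12.6
ee_pos: [0.403, -0.2802, 0.1375]
tcp_rot: [-3.141, 0.0, -1.674]
ft_force: [-0.2, -0.3, -0.6]
opening: 0.0008
finger_force: 0.0
```

Run:
```python
from h import *
print(hubshift('pics/c5.png'),bot.get_obs()['ee_pos'])
```

```text
(0.9612467885017395, -0.20000000000000018, 3.0) [ 0.40492195 -0.28057711  0.13782445]
```

View pics/c5.png

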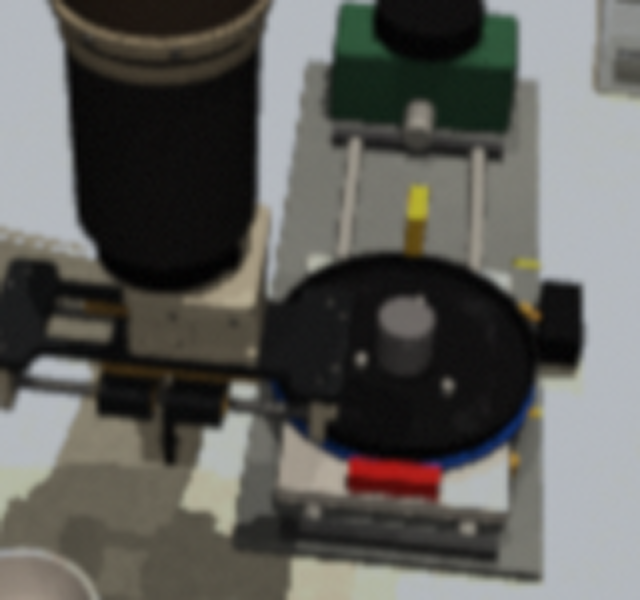

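The hub is 3.0 px lower than at the start (3.2 px expected for 12 mm) and the tab points at the drive unit, so the pan is home. Next I'll go behind the lug.

Call:
arm_command([
  {"offset":[4.5,0,0],"delta_rot":[0,0,0],"claw":0},
  {"offset":[4.5,0,0],"delta_rot":[0,0,0],"claw":0},
  {"offset":[4.1,0.6,0],"delta_rot":[0,0,0],"claw":0},
  {"offset":[0,0,0],"delta_rot":[0,0,0],"claw":0},
  {"offset":[0,0,-4.5],"delta_rot":[0,0,0],"claw":0},
  {"offset":[0,0,-4.7],"delta_rot":[0,0,0],"claw":0},
  {"offset":[0,0,0],"delta_rot":[0,0,0],"claw":0},
])

```text
time_s: 13.52
ee_pos: [0.5334, -0.2741, 0.0418]
tcp_rot: [3.134, 0.001, -1.674]
ft_force: [-0.2, -0.3, 0.1]
opening: 0.0003
finger_force: 0.0
```

Call:
arm_command([
  {"offset":[0.1,1.0,0],"delta_rot":[0,0,0],"claw":0},
  {"offset":[0.1,1.0,0],"delta_rot":[0,0,0],"claw":0},
  {"offset":[0.08,0.8,0],"delta_rot":[0,0,0],"claw":0},
  {"offset":[0,0,0],"delta_rot":[0,0,0],"claw":0},
])

```text
time_s: 14.02
ee_pos: [0.5395, -0.2465, 0.0461]
tcp_rot: [-3.14, -0.0, -1.673]
ft_force: [0.1, -0.7, 0.1]
opening: 0.0004
finger_force: 0.0
```

Call:
arm_command([
  {"offset":[0.05,0.6,0],"delta_rot":[0,0,0],"claw":0},
  {"offset":[0.05,0.6,0],"delta_rot":[0,0,0],"claw":0},
  {"offset":[0.07,0.8,0],"delta_rot":[0,0,0],"claw":0},
  {"offset":[0.09,1,0],"delta_rot":[0,0,0],"claw":0},
  {"offset":[0.09,1,0],"delta_rot":[0,0,0],"claw":0},
  {"offset":[0.09,1,0],"delta_rot":[0,0,0],"claw":0},
])

```text
time_s: 14.78
ee_pos: [0.5437, -0.1967, 0.0453]
tcp_rot: [-3.141, -0.0, -1.674]
ft_force: [1.0, -4.3, 2.4]
opening: 0.0002
finger_force: 1.8
```

Call:
arm_command([
  {"offset":[0.09,1,0],"delta_rot":[0,0,0],"claw":0},
  {"offset":[0.09,1,0],"delta_rot":[0,0,0],"claw":0},
  {"offset":[0.09,1,0],"delta_rot":[0,0,0],"claw":0},
  {"offset":[0.09,1,0],"delta_rot":[0,0,0],"claw":0},
  {"offset":[0.09,1,0],"delta_rot":[0,0,0],"claw":0},
  {"offset":[0.09,1,0],"delta_rot":[0,0,0],"claw":0},
  {"offset":[0.09,1,0],"delta_rot":[0,0,0],"claw":0},
])

```text
time_s: 15.65
ee_pos: [0.5496, -0.1266, 0.045]
tcp_rot: [3.141, -0.0, -1.674]
ft_force: [1.9, -3.4, 0.3]
opening: 0.0
finger_force: 1.8
```

Call:
arm_command([
  {"offset":[0.09,1,0],"delta_rot":[0,0,0],"claw":0},
  {"offset":[0.07,0.8,0],"delta_rot":[0,0,0],"claw":0},
  {"offset":[0.06,0.6,0],"delta_rot":[0,0,0],"claw":0},
  {"offset":[0.04,0.4,0],"delta_rot":[0,0,0],"claw":0},
  {"offset":[0.04,0.4,0],"delta_rot":[0,0,0],"claw":0},
  {"offset":[0.03,0.3,0],"delta_rot":[0,0,0],"claw":0},
])

```text
time_s: 16.4
ee_pos: [0.5525, -0.0921, 0.0449]
tcp_rot: [3.141, -0.0, -1.674]
ft_force: [2.3, -16.8, 0.2]
opening: 0.0004
finger_force: 8.6
```

Call:
arm_command([
  {"offset":[0.02,0.2,0],"delta_rot":[0,0,0],"claw":0},
  {"offset":[0.0,0.0,0],"delta_rot":[0,0,0],"claw":0},
])

```text
time_s: 16.65
ee_pos: [0.5524, -0.0921, 0.0449]
tcp_rot: [3.14, -0.003, -1.673]
ft_force: [3.3, -17.8, -2.0]
opening: 0.0004
finger_force: 8.3
```

Call:
arm_command([
  {"offset":[0.02,0.25,0],"delta_rot":[0,0,0],"claw":0},
  {"offset":[0,0,0],"delta_rot":[0,0,0],"claw":0},
  {"offset":[0,0,0],"delta_rot":[0,0,0],"claw":0},
])

```text
time_s: 17.02
ee_pos: [0.5524, -0.0919, 0.045]
tcp_rot: [3.14, -0.005, -1.674]
ft_force: [6.0, -31.0, -3.0]
opening: 0.0003
finger_force: 15.2
```

At 31 N it moved only 0.2 mm, so it is against the hard stop. I'll back off, rise clear, and take a last look.

Call:
arm_command([
  {"offset":[-0.05,-1,0],"delta_rot":[0,0,0],"claw":0},
  {"offset":[-0.2,-2.5,0],"delta_rot":[0,0,0],"claw":0},
  {"offset":[-0.3,-4,0],"delta_rot":[0,0,0],"claw":0},
  {"offset":[0,-2,4],"delta_rot":[0,0,0],"claw":0},
  {"offset":[-3,-2,4],"delta_rot":[0,0,0],"claw":0},
  {"offset":[-4.5,-2,3],"delta_rot":[0,0,0],"claw":0},
  {"offset":[-4.5,0,0],"delta_rot":[0,0,0],"claw":0},
  {"offset":[0,0,0],"delta_rot":[0,0,0],"claw":0},
])

```text
time_s: 18.02
ee_pos: [0.4246, -0.222, 0.1553]
tcp_rot: [3.141, 0.002, -1.675]
ft_force: [0.2, -0.7, -0.4]
opening: 0.0002
finger_force: 0.0
```

Run:
```python
from h import *
g=bot.grab_frame('side')[:,:,::-1]; cv2.imwrite('pics/c6.png',cv2.resize(g[130:300,260:420],None,fx=3.5,fy=3.5,interpolation=cv2.INTER_CUBIC))
u=np.array([.0925,.9957,0])
print(bot.get_obs()['ee_pos'],w2p('side',[np.array([.548,-.121,.095])+u*s for s in (0,.145,.15)]),
 (w2p('side',[np.array([.548,-.121,.095])+u*.15])-[260,130])*3.5)
```

```text
[ 0.42654218 -0.22218516  0.15539618] [[360.70017037 228.20571996]
 [363.21245104 193.07759872]
 [363.29148521 191.97474218]] [[361.52019825 216.91159763]]
```

View pics/c6.png

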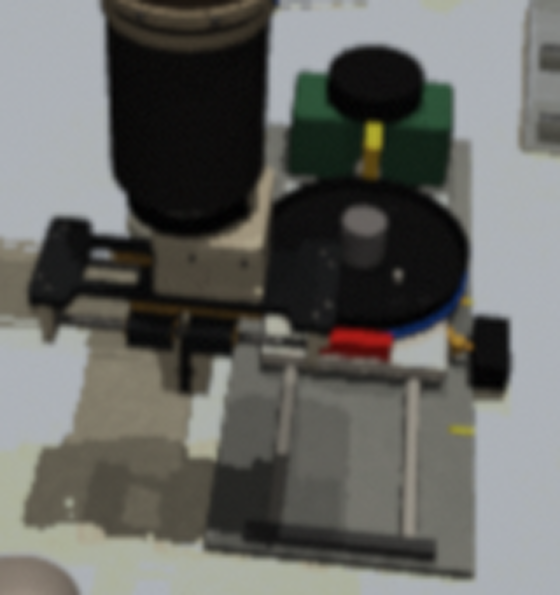

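The hub top is at crop (364,220), within a pixel of the position expected at the stop. The pan is seated with its tab toward the drive, and the gripper is clear. I'll hand it in.

```bash
python3 -c "
from plant import bot
print(bot.job_done())"
```

```text
the job is handed in; nothing more can be done
None
```

The pan was turned onto the pegs and pressed fully home at the loading station. The carrier was then pushed past the detent to the drive unit's stop, and the job was handed in at about 18 s; hand-in returned no verdict.

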